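# Set the countertop timer without letting it spin

### The job

The cake is about to go into the oven: set the timer with the red dial by turning its dial clockwise until the white pointer stands at the green mark on its own housing. The timer is light and its dial stiff, so press down on the dial while you turn it, so that the housing neither spins nor shifts on the table. Leave the timer with the blue dial as it is.

Things in the scene. Friction and masses are not known exactly. Their poses are not given: they have to be found in the camera images.
- red_timer: Loose white round timer, 104 mm across, 50 mm high, with a red dial on top: a disc 70 mm across, its top 65 mm above the table, bearing an upright fin to grip, 60 x 14 mm, centred on the axis, 65 to 95 mm above the table; a white line on one half of the fin is the pointer. Origin: centre of its underside, on the table; z up along the dial's axis; the green mark on the rim lies toward its -x.
- red_dial (a joint): Red dial's angle in its housing, rad: 0 at the stop, growing clockwise seen from above, to 4.5; starts at 0.2 to 0.6, stays where left. At 1.5 the pointer is at the green mark. Pointer and fin lie at the angle pi + 1.5 - value in the timer's frame, anticlockwise from +x. The dial also sinks on a spring, 2 N per mm, 6 mm at most, and rises when let go.
- red_timer_mark (a point): Green mark on the rim of the red timer's housing: fixed to the housing, 48 mm from its axis toward its -x, 50 mm above the table; shows whether the housing turned or shifted. The timer weighs about 0.2 kg, the dial takes 0.12 N m: pushed down with only a few N or not at all, the whole timer turns along with the dial; 8 to 15 N holds it.
- blue_pointer (a point): Pointer's outer end on top of the fin of the blue dial, 30 mm from that dial's axis, 95 mm above the table. The blue-dialled timer is otherwise like the red one, stands loose and must be left alone.

How it is judged:
At the end, for the whole second after the job is handed in: The red dial's pointer stands within 0.2 rad (11 degrees) of the green mark (dial value 1.3 to 1.7); the red timer stands upright and at rest, its green mark within 20 mm of where it was at the start; the blue timer's pointer is within 15 mm of where it was (value of joint red_dial between 1.3 and 1.7 rad and distance of red_timer_mark from where it was at the start of the episode below 0.02 m and angle between red_timer's own z axis and vertical below 0.1 rad and linear speed of red_timer below 0.02 m/s and distance of blue_pointer from where it was at the start of the episode below 0.015 m); the robot touches nothing.
It fails at once if the red timer's housing spins or shifts: its green mark is more than 30 mm from where it started (distance of red_timer_mark from where it was at the start of the episode above 0.03 m).
It fails at once if the blue timer is moved or its dial turned: its pointer is more than 15 mm from where it started (distance of blue_pointer from where it was at the start of the episode above 0.015 m).
It also fails if it takes over 35 s, if anything falls off the work surface, if the arm or the gripper's body presses on something with over 40 N, if the wrist force passes 120 N, or if a joint passes its speed limit or range.

### The arm

A 6-joint arm with a two-finger parallel gripper is mounted at the origin on a cart in front of the work surface, level with it; the furniture and walls round the work are solid. World frame = base frame: x ahead of the robot, y to its left, z up, the work surface at z = 0. Lengths are in m, angles in rad, forces in N, time in s.
With the tool pointing down it reaches from about 0.35 to 0.975 m from the base axis. Payload 4.9 kg.
Tool frame: the origin (TCP) lies midway between the tips of the shut fingers; the grasp point (between the pads) lies 19 mm behind it (ctrl.tcp_to_grasp is the distance from the TCP to the grasp point, in m); z points along the fingers, y is the line along which they close (so a half turn about z gives the same grasp; the last joint's range is limited). The gripper opens to 85 mm and grips with 20 to 120 N. Pads are 22 mm wide; open, the fingers measure 114 mm over their backs; the gripper's body (76 mm by 85 mm) begins 54 mm behind the grasp point. The pads swing forward as they close: fully open they stand 13 mm farther back than shut.
Start: joints at [-1.246, 0.053, 1.613, -0, 1.476, -0.119], TCP at [0.268, -0.564, 0.231] pointing down, gripper open.
Joint ranges: [-3.01, 3.01], [-1.01, 2.22], [0.06, 2.58], [-1.02, 4.17], [0.09, 2.62], [-3.14, 3.14]. Speed limits (rad/s): [2.57, 2.57, 3.14, 3.14, 3.14, 3.14].

### API

Orientations are given as a rotation vector (axis times angle).
In Python, from station import ctrl, optics, job, get_obs gives the robot as it stands (ctrl), with the cameras (optics), the job (job) and the readings as plain functions.
- The arm moves only by the tool hand_motion, called as name(argument=value, ...) on one line, values as JSON. Schema: {"type":"object","properties":{"increments":{"type":"array","items":{"type":"array","items":{"type":"array","items":{"type":"number"},"minItems":7,"maxItems":7},"minItems":1,"maxItems":20},"minItems":1,"maxItems":1},"clamp_n":{"type":"number"},"only":{"type":"string"},"quiet":{"type":"boolean"},"lines":{"type":"string"}},"required":["increments"],"additionalProperties":false}. increments is a list that holds a single list of rows (three levels of brackets), with 1 to 20 rows, each of 7 numbers: the finger opening in m, then dx, dy, dz in cm, then a rotation vector rx, ry, rz in rad; each row is the pose to reach, as a shift and turn from the pose commanded when the call began, along the tool's axes at that moment; what a row does not reach only later rows make up. A row lasts 1/12 s, in which the tool goes at most 0.0417 m and 0.125 rad, less where a joint would pass 70% of its speed; a pose out of reach is approached as far as the arm can. The fingers move at their own pace and stop on an object; clamp_n is the grip in N (left out, the last holds). Time passes only in rows, so rows that do not move let the fingers close. The tool returns the time, the measured TCP pose, the force, the opening and the grip force at its end. only (a regular expression) keeps the lines of the reply that match it, lines (a string "A,B") keeps lines A to B, and quiet returns only ok. Input that does not fit is refused with a message, and nothing moves.
- get_obs(): the state, without advancing time (a new reading comes with each control period).
- optics.get_image(name): name is "scene" or "top"; returns the picture (420x560x3 uint8, red, green, blue); there is no depth.
- optics.camera_params(name): a dict with "fx", "fy", "cx", "cy" (pixels), "k1" (the pictures are not rectified: a ray, as slopes to the right and down, at radius r is drawn at 1 + k1 r^2 times it, then the intrinsics apply), "T" (4x4, takes a point from camera to world coordinates). Camera axes: x right, y down, z forward; pixel columns grow to the right and rows downward; lengths in m; the calibration is good to about 2 mm. A picture is of the moment at which its call begins. camera_params takes no time and is no camera call.
- job.finish_job(): hands the job in; it is judged then, once.
The state is a dict: "t": time; "q": joint angles; "dq": joint speeds; "effort": joint torques, N m; "tool_pos": TCP position; "tool_rot": TCP orientation; "contact_force": force on the tool from outside, world axes, zero at the start; "wrist_torque": the same for the moment, N m; "opening": finger opening in m; "grip_force": force on a finger pad.
Only numpy, scipy, OpenCV 4.12 (cv2) and the standard library are available. Lean on these libraries where they do the work, as an engineer would, in place of code of your own. Each camera call takes 0.05 s, during which the arm holds its last target. There are 200 camera calls.

## Working session

There is one attempt and no reset: what is moved stays moved. The work goes in short steps, Python scripts to look and compute and a tool call to move; the robot and the scene stay as the last step left them, time stands still between calls to the robot, and variables do not carry over. Pictures are saved under pics/ and viewed, at most 10 in all, crops included, and the job is handed in when it is done.

```bash
ls; mkdir -p pics
```

Run:
```python
from station import ctrl, optics, job, get_obs
import cv2,numpy as np
for n in("scene","top"):
    im=optics.get_image(n); cv2.imwrite(f"pics/{n}0.png",im[:,:,::-1]); p=optics.camera_params(n); print(n,{k:np.round(v,4).tolist() for k,v in p.items()})
o=get_obs(); print({k:np.round(v,3).tolist() for k,v in o.items()}, ctrl.tcp_to_grasp)
```

```text
pics
station.py
scene {'fx': 422.8368, 'fy': 422.8368, 'cx': 272.6313, 'cy': 205.8857, 'k1': -0.0136, 'T': [[-0.8087, -0.2974, 0.5075, -0.0972], [-0.5881, 0.4291, -0.6856, 0.706], [-0.0139, -0.8529, -0.5219, 0.6782], [0.0, 0.0, 0.0, 1.0]]}
top {'fx': 403.4063, 'fy': 403.4063, 'cx': 281.4707, 'cy': 209.667, 'k1': -0.0517, 'T': [[0.0945, -0.9727, 0.2118, 0.2992], [-0.9955, -0.0922, 0.0204, -0.0355], [-0.0003, -0.2128, -0.9771, 0.9794], [0.0, 0.0, 0.0, 1.0]]}
{'t': 0.1, 'q': [-1.246, 0.053, 1.614, -0.0, 1.476, -0.119], 'dq': [-0.0, -0.0, -0.003, -0.0, -0.001, 0.002], 'effort': [0.0, -39.49, -37.136, -0.0, 0.004, -0.0], 'tool_pos': [0.268, -0.564, 0.23], 'tool_rot': [-3.063, -0.691, 0.0], 'contact_force': [0.057, 0.561, 0.554], 'wrist_torque': [-0.008, 0.013, -0.023], 'grip_force': 0.0, 'opening': 0.085} 0.0187
```

View pics/top0.png

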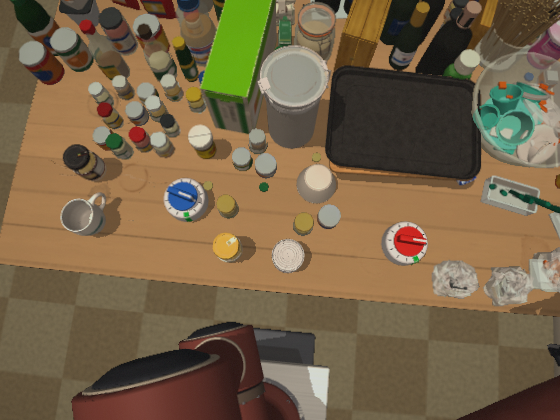

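View pics/scene0.png

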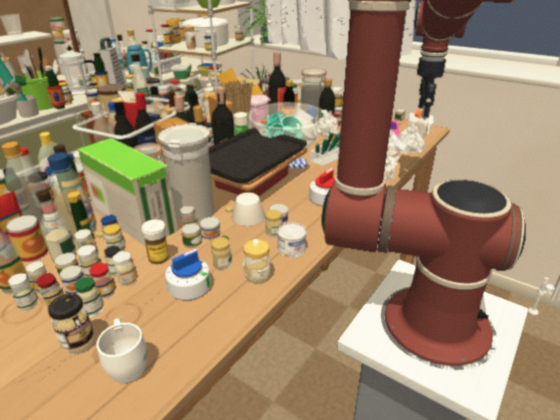

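Top view: red timer around (408,242), with its white pointer to the right and its green mark at the lower right (416,259). Blue timer is at (184,198). In the scene view the arm partly hides the red timer at (325,188).

Create h.py:
```python
from station import ctrl, optics, job, get_obs
import cv2,numpy as np
def ray(n,uv):
    p=optics.camera_params(n); d=np.array([(uv[0]-p["cx"])/p["fx"],(uv[1]-p["cy"])/p["fy"]]); s=d.copy()
    for _ in range(10): s=d/(1+p["k1"]*(s@s))
    T=np.array(p["T"]); return T[:3,3],T[:3,:3]@np.array([*s,1])
def onz(n,uv,z):
    o,d=ray(n,uv); return o+d*(z-o[2])/d[2]
def tri(r1,r2):
    (a,u),(b,v)=r1,r2; s=np.linalg.lstsq(np.c_[u,-v],b-a,rcond=None)[0]
    P,Q=a+s[0]*u,b+s[1]*v; return (P+Q)/2,np.linalg.norm(P-Q)
def masks(n,box):
    x0,y0,x1,y1=box; im=optics.get_image(n); c=im[y0:y1,x0:x1]; h=cv2.cvtColor(c,cv2.COLOR_RGB2HSV)
    H,S,V=cv2.split(h)
    return im,c,((H<8)|(H>172))&(S>150)&(V>90),(H>45)&(H<80)&(S>120)
def cen(m,box):
    y,x=np.nonzero(m); return np.array([x.mean()+box[0],y.mean()+box[1]]),len(x)
```

Run:
```python
from h import *
b=(380,215,440,272)
im,c,r,g=masks("top",b)
print("red",cen(r,b),"green",cen(g,b))
print("red0.07",onz("top",cen(r,b)[0],.07),"green",onz("top",cen(g,b)[0],.05))
cnt=max(cv2.findContours(r.astype(np.uint8),0,1)[0],key=cv2.contourArea)
print("circ",cv2.minEnclosingCircle(cnt))
cv2.imwrite("pics/c1.png",cv2.resize(c[:,:,::-1],None,fx=10,fy=10,interpolation=cv2.INTER_NEAREST))
im=optics.get_image("scene")
cv2.imwrite("pics/c2.png",cv2.resize(im[160:220,295:355,::-1],None,fx=10,fy=10,interpolation=cv2.INTER_NEAREST))
```

```text
red (array([408.33233083, 240.99699248]), 665) green (array([415.57142857, 258.42857143]), 21)
red0.07 [ 0.45085852 -0.31149095  0.07      ] green [ 0.41509327 -0.3356507   0.05      ]
circ ((29.5, 25.5), 15.700418472290039)
```

View pics/c1.png

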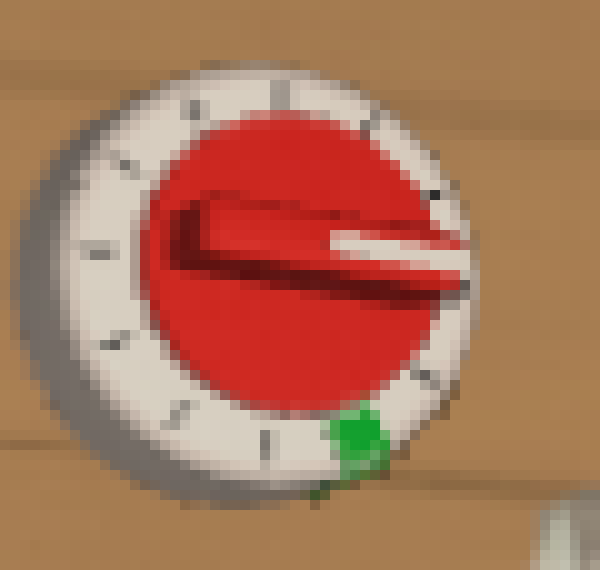

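View pics/c2.png

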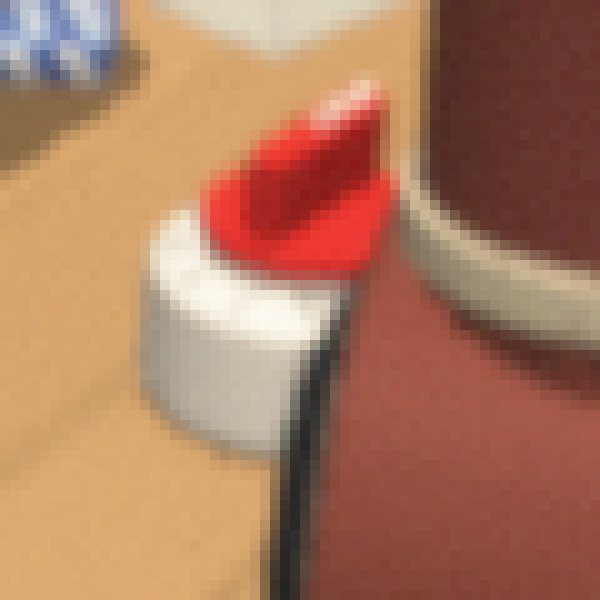

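In the top crop, the fin's top runs from about (400.3,237.4) to the white outer end at about (426.5,241.3). The green mark's top is at about (415.8,258.2). In the scene crop, the fin's outer top end is at about (332.2,168.6) and its inner top end at about (320.3,176.5).

Run:
```python
from h import *
a,b=(426.5,241.3),(400.5,237.4)
print("tri outer",tri(ray("top",a),ray("scene",(332.3,168.8))),"inner",tri(ray("top",b),ray("scene",(320.5,176.3))))
A,B=onz("top",a,.095),onz("top",b,.095); print("outer",A,"inner",B,"len",np.linalg.norm(A-B),"mid",(A+B)/2)
C=onz("top",(409.3,241.2),.065); print("disc",C)
# housing rim circle at z=.05
M=onz("top",(415.8,258.3),.05); print("mark",M, np.linalg.norm((M-C)[:2]))
ax=((A+B)/2)[:2]
f=np.arctan2(*(A-B)[[1,0]]); m=np.arctan2(*(M-C)[[1,0]]); m2=np.arctan2(*(M[:2]-ax)[::-1]); print("fin",f,"mark",m,m2,"turn cw",f-m,f-m2)
o=get_obs(); from scipy.spatial.transform import Rotation as R
print(R.from_rotvec(o["tool_rot"]).as_matrix().round(3),o["tool_pos"])
b=(160,170,210,225); im=optics.get_image("top"); cv2.imwrite("pics/bl.png",im)
```

```text
tri outer (array([ 0.45000483, -0.34547208,  0.09260281]), np.float64(0.00034790647529874967)) inner (array([ 0.45537379, -0.28685015,  0.08999275]), np.float64(0.003113528121596194))
outer [ 0.44975025 -0.34455235  0.095     ] inner [ 0.45313238 -0.28617069  0.095     ] len 0.05847954964196257 mid [ 0.45144131 -0.31536152  0.095     ]
disc [ 0.45142853 -0.31525499  0.065     ]
mark [ 0.41543888 -0.33617477  0.05      ] 0.041628024493208744
fin -1.6286630108566438 mark -2.6150575428889464 -2.6174267137976774 turn cw 0.9863945320323027 0.9887637029410337
[[ 0.903  0.429 -0.   ]
 [ 0.429 -0.903  0.001]
 [ 0.    -0.001 -1.   ]] [ 0.26821147 -0.56407685  0.23049284]
```

Both views agree, with the fin top at 0.090–0.095. The dial axis is at (0.4514,-0.3153), the fin lies at angle -1.63, and the mark at -2.615, so the dial needs about 0.987 rad clockwise. Next I move above the fin with the tool's x axis along it.

The manual's scale: shifts go in cm. Converting my numbers, 0.1 m is 10, 0.2722 m is 27.22.

hand_motion(increments=[[[0.05,27.22,-14.61,10,0,0,-1.069],[0.05,27.22,-14.61,10,0,0,-1.069],[0.05,27.22,-14.61,10,0,0,-1.069],[0.05,27.22,-14.61,10,0,0,-1.069],[0.05,27.22,-14.61,10,0,0,-1.069],[0.05,27.22,-14.61,10,0,0,-1.069],[0.05,27.22,-14.61,10,0,0,-1.069],[0.05,27.22,-14.61,10,0,0,-1.069],[0.05,27.22,-14.61,10,0,0,-1.069],[0.05,27.22,-14.61,10,0,0,-1.069],[0.05,27.22,-14.61,10,0,0,-1.069],[0.05,27.22,-14.61,10,0,0,-1.069],[0.05,27.22,-14.61,10,0,0,-1.069],[0.05,27.22,-14.61,10,0,0,-1.069]]], clamp_n=40)

```text
t: 1.42
tool_pos: [0.4512, -0.3166, 0.1318]
tool_rot: [2.287, 2.153, 0.0]
contact_force: [-0.2, 0.8, 0.2]
opening: 0.0504
grip_force: 0.0
```

Run:
```python
from h import *
from scipy.spatial.transform import Rotation as R
o=get_obs(); M=R.from_rotvec(o["tool_rot"]).as_matrix(); print(M.round(3),o["tool_pos"],o["opening"],o["contact_force"])
f=M[:,0]; print("yaw x",np.arctan2(f[1],f[0]),"d tool",M.T@(np.array([.4514,-.3153,.067])-o["tool_pos"]))
for n,(x,y) in dict(scene=(295,140),top=(370,200)).items():
    im=optics.get_image(n)[y:y+75,x:x+75,::-1]; cv2.imwrite(f"pics/d_{n}.png",cv2.resize(im,None,fx=6,fy=6))
a=cv2.imread("pics/d_scene.png");b=cv2.imread("pics/d_top.png");h=min(a.shape[0],b.shape[0]);s=min(395,a.shape[1]);cv2.imwrite("pics/d.png",np.hstack([a[:h,:395],b[:h,:395]]))
```

```text
[[ 0.06   0.998  0.001]
 [ 0.998 -0.06  -0.001]
 [-0.001  0.001 -1.   ]] [ 0.45118647 -0.31662172  0.1318006 ] 0.050381526329852606 [-0.24523907  0.84605374  0.18649611]
yaw x 1.510499971491394 d tool [1.37011077e-03 9.27007905e-05 6.47998760e-02]
```

View pics/d.png

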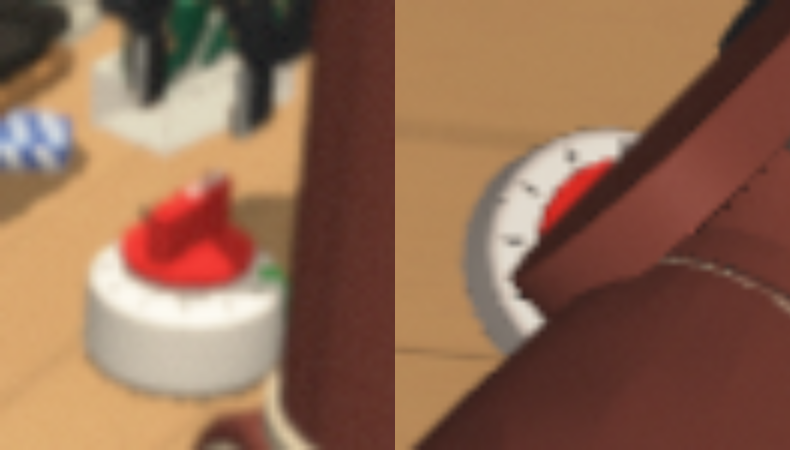

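The scene crop (left) now shows the whole red timer, with the open fingers above either side of the fin; the top camera's view is blocked by the arm. I'll go down around the fin and close.

hand_motion(increments=[[[0.05,0,0,3,0,0,0],[0.05,0,0,5,0,0,0],[0.05,0,0,6.1,0,0,0],[0.05,0,0,6.1,0,0,0],[0.05,0,0,6.1,0,0,0]]], clamp_n=40)

```text
t: 1.93
tool_pos: [0.4512, -0.3156, 0.0701]
tool_rot: [-2.285, -2.155, 0.0]
contact_force: [0.7, -0.6, 0.4]
opening: 0.0501
grip_force: 0.0
```

hand_motion(increments=[[[0.03,0,0,0,0,0,0],[0.03,0,0,0,0,0,0],[0.0,0,0,0,0,0,0],[0.0,0,0,0,0,0,0],[0.0,0,0,0,0,0,0],[0.0,0,0,0,0,0,0],[0.0,0,0,0,0,0,0],[0.0,0,0,0,0,0,0]]], clamp_n=40)

```text
t: 2.6
tool_pos: [0.4521, -0.3162, 0.071]
tool_rot: [2.283, 2.155, 0.0]
contact_force: [1.8, -1.0, 2.2]
opening: 0.0133
grip_force: 42.4
```

Gripped: the opening is 13.3 mm, matching the 14 mm fin. Next I press down in small steps.

hand_motion(increments=[[[0,0,0,0.2,0,0,0],[0,0,0,0.4,0,0,0],[0,0,0,0.5,0,0,0],[0,0,0,0.5,0,0,0],[0,0,0,0.5,0,0,0]]], clamp_n=40)

```text
t: 3.02
tool_pos: [0.4521, -0.3163, 0.067]
tool_rot: [2.284, 2.155, 0.0]
contact_force: [-0.8, 1.4, 9.8]
opening: 0.0131
grip_force: 43.5
```

hand_motion(increments=[[[0,0,0,0.1,0,0,0],[0,0,0,0.1,0,0,0.06],[0,0,0,0.1,0,0,0.12],[0,0,0,0.1,0,0,0.18],[0,0,0,0.1,0,0,0.24],[0,0,0,0.1,0,0,0.3],[0,0,0,0.1,0,0,0.3],[0,0,0,0.1,0,0,0.3]]], clamp_n=40)

```text
t: 3.68
tool_pos: [0.4517, -0.3162, 0.0662]
tool_rot: [2.581, 1.79, -0.001]
contact_force: [-3.4, 1.8, 11.0]
opening: 0.0131
grip_force: 43.8
```

Run:
```python
from h import *
o=get_obs(); print(o["wrist_torque"])
im=optics.get_image("scene")[140:215,295:370,::-1]; cv2.imwrite("pics/e.png",cv2.resize(im,None,fx=6,fy=6))
b=(295,140,370,215); im,c,r,g=masks("scene",b); g[:35]=False; print(cen(g,b), onz("scene",cen(g,b)[0],.05))
```

```text
[ 0.20681979  0.60055202 -0.11503948]
(array([nan, nan]), 0) [nan nan nan]h.py:17: RuntimeWarning: Mean of empty slice.
  y,x=np.nonzero(m); return np.array([x.mean()+box[0],y.mean()+box[1]]),len(x)
  ret = ret.dtype.type(ret / rcount)
```

View pics/e.png

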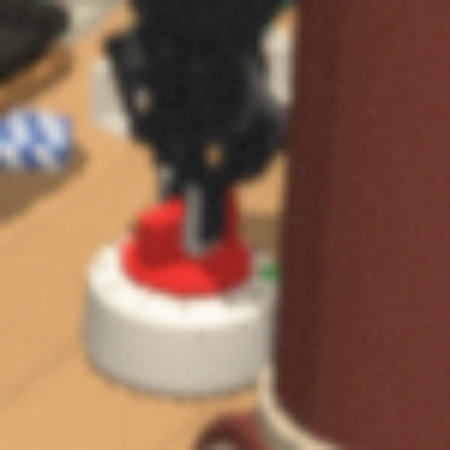

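The housing has not turned: the green mark is still at crop (268,270), as before, and the wrist torque of 0.115 N m is about the dial's stiffness. I'll finish the turn.

hand_motion(increments=[[[0,0,0,0,0,0,0.07],[0,0,0,0,0,0,0.14],[0,0,0,0,0,0,0.21],[0,0,0,0,0,0,0.28],[0,0,0,0,0,0,0.35],[0,0,0,0,0,0,0.42],[0,0,0,0,0,0,0.49],[0,0,0,0,0,0,0.56],[0,0,0,0,0,0,0.63],[0,0,0,0,0,0,0.69],[0,0,0,0,0,0,0.69],[0,0,0,0,0,0,0.69]]], clamp_n=40)

```text
t: 4.78
tool_pos: [0.4509, -0.3156, 0.0661]
tool_rot: [-3.033, -0.812, 0.004]
contact_force: [-7.2, 2.5, 13.5]
opening: 0.0134
grip_force: 44.2
```

Run:
```python
from h import *
from scipy.spatial.transform import Rotation as R
o=get_obs(); f=R.from_rotvec(o["tool_rot"]).as_matrix()[:,0]; print("yaw",np.arctan2(f[1],f[0]),"want",-2.615+np.pi,o["wrist_torque"])
```

```text
yaw 0.5228118396226775 want 0.5265926535897929 [ 0.57777813  1.07982938 -0.11638031]
```

hand_motion(increments=[[[0,0,0,-0.2,0,0,0],[0,0,0,-0.4,0,0,0],[0,0,0,-0.4,0,0,0],[0.025,0,0,-0.4,0,0,0],[0.04,0,0,-0.4,0,0,0],[0.05,0,0,-0.4,0,0,0],[0.05,0,0,-0.4,0,0,0],[0.05,0,0,-0.4,0,0,0]]], clamp_n=40)

```text
t: 5.45
tool_pos: [0.4512, -0.3153, 0.0677]
tool_rot: [-3.034, -0.812, 0.001]
contact_force: [-0.3, 0.3, 0.3]
opening: 0.0501
grip_force: 0.0
```

hand_motion(increments=[[[0.05,0,0,-3,0,0,0],[0.05,0,0,-6,0,0,0],[0.05,0,0,-10,0,0,0],[0.05,0,0,-14,0,0,0],[0.05,-20,12,-15,0,0,0],[0.05,-20,12,-15,0,0,0],[0.05,-20,12,-15,0,0,0],[0.05,-20,12,-15,0,0,0],[0.05,-20,12,-15,0,0,0],[0.05,-27,15,-15,0,0,0],[0.05,-27,15,-15,0,0,0],[0.05,-27,15,-15,0,0,0],[0.05,-27,15,-15,0,0,0]]])

```text
t: 6.53
tool_pos: [0.2896, -0.5831, 0.2177]
tool_rot: [-3.037, -0.805, 0.001]
contact_force: [0.1, 0.3, 0.1]
opening: 0.0501
grip_force: 0.0
```

Run:
```python
from h import *
b=(380,215,440,272)
im,c,r,g=masks("top",b); print(cen(r,b),cen(g,b))
cv2.imwrite("pics/f.png",cv2.resize(c[:,:,::-1],None,fx=10,fy=10,interpolation=cv2.INTER_NEAREST))
old=cv2.imread("pics/bl.png"); print("blue diff",np.abs(old[170:225,160:210].astype(int)-im[170:225,160:210]).mean())
```

```text
(array([408.0140625, 240.3015625]), 640) (array([415.82608696, 258.34782609]), 23)
blue diff 0.7147878787878787
```

View pics/f.png

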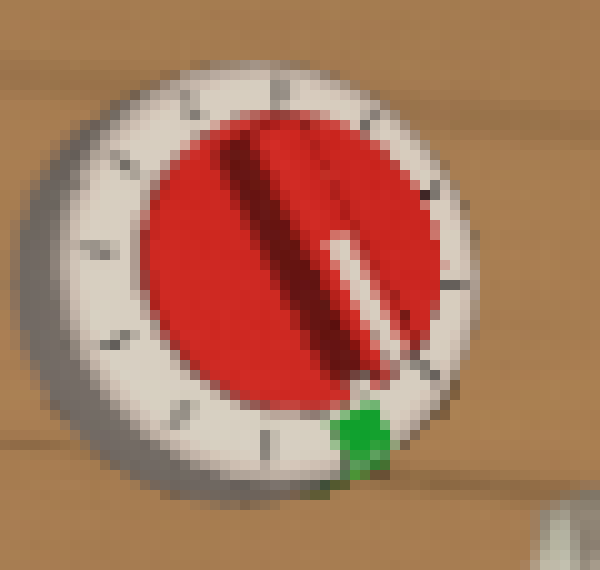

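The green mark moved less than half a pixel. The white line runs from about (413.8,238.8) to (419.7,250.8), so I'll check its angle numerically.

Run:
```python
from h import *
b=(380,215,440,272); im=optics.get_image("top"); c=im[215:272,380:440].astype(int)
m=(c[:,:,1]>150)&(c[:,:,2]>140); m[:, :31]=0; m[:,42:]=0; m[:22]=0; m[36:]=0
# keep component of white line
n,l,s,cc=cv2.connectedComponentsWithStats(m.astype(np.uint8)); k=l[26:32,33:38]; k=np.bincount(k[k>0]).argmax()
y,x=np.nonzero(l==k); print(len(x))
P=np.array([onz("top",(u+380,v+215),.095)[:2] for u,v in zip(x,y)])
d=np.linalg.svd(P-P.mean(0))[2][0]; d*=np.sign(-d[0]); f=np.arctan2(d[1],d[0])
C=np.array([.4514,-.3153]); M=onz("top",(415.95,258.25),.05)[:2]
t=P.mean(0)-C
print("line",f,"from axis",np.arctan2(t[1],t[0]),"mark",np.arctan2(*(M-C)[::-1]),M)
```

```text
22
line -2.6139797870784123 from axis -2.633825585594882 mark -2.6066801204581056 [ 0.41558619 -0.33652094]
```

The pointer is within about 0.03 rad of the mark, so I'm handing in.

```bash
python3 -c "
from station import ctrl, optics, job, get_obs
print(job.finish_job())"
```

```text
the job is handed in; nothing more can be done
None
```

The red timer's pointer stands at its green mark, within about 0.03 rad by the last picture; the housing moved under 1 mm, the blue timer looks untouched, and the job was handed in at about 6.6 s (no verdict was returned).

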